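# Line up the wrench sockets by size on the socket board

## Robot

A 6-joint arm with a two-finger parallel gripper is mounted at the origin on the work surface. World frame = base frame: x ahead of the robot, y to its left, z up, the work surface at z = 0. Lengths are in m, angles in rad, forces in N, time in s.
With the tool pointing down it reaches from about 0.25 to 0.725 m from the base axis. Payload 9.7 kg.
Tool frame: the origin (TCP) lies at the very end of the fingers, on their centre line; the grasp point (between the pads) lies 19 mm behind it; z points along the fingers, y is the line along which they close (so a half turn about z gives the same grasp; the last joint's range is limited). The gripper opens to 85 mm and grips with 20 to 120 N. Pads are 22 mm wide; open, the fingers measure 114 mm over their backs; the gripper's body (76 mm by 85 mm) begins 54 mm behind the grasp point. The pads swing forward as they close: fully open they stand 13 mm farther back than shut.
Start: joints at [1.155, 0.087, 0.176, 1.66, 0, 1.571], TCP at [0.222, 0.503, 0.231] pointing down, gripper open.
Joint ranges: [-3.13, 3.13], [-0.85, 1.81], [-1.15, 1.24], [-2.2, 2.28], [-1.44, 1.52], [-3.14, 3.14]. Speed limits (rad/s): [2.22, 2.22, 2.57, 3.14, 3.14, 3.14].

## Interface

Orientations are given as a unit quaternion [w, x, y, z].
In Python, from rig import arm gives the robot as it stands. The module is installed in compiled form; this text tells all that it offers.
- The arm moves only by the tool jog_arm, never from a script. Its argument "series" is a list of rows, each a list of 3 entries, a list of its own where there are three numbers: the opening, from 0 (shut) to 1 (fully open), then the shift along the tool's x, y, z in shares of 1 m (1.0 is 1 m), then the turn about the tool's z in a scale on which 1.0 is 180 degrees. A call has 1 to 20 rows; each row is the pose to reach, as a shift and turn from the pose commanded when the call began, along the tool's axes at that moment; what a row does not reach only later rows make up. A row lasts 1/8 s, in which the tool goes at most 62.5 mm and 10.7 degrees, less where a joint would pass 70% of its speed; a pose out of reach is approached as far as the arm can. Shift and turn numbers lie between -1 and 1, and a call with a number outside is refused. A call with a gripper value outside its range is refused whole. The fingers move at their own pace and stop on an object; "squeeze" is the grip in N (left out, the last holds). Time passes only in rows, so rows that repeat a pose let the fingers close. It gives the time, the measured TCP pose, the force, the opening and the grip force at its end, in the units of the state.
- arm.get_obs(): the state, without advancing time (a new reading comes with each control period).
- arm.get_image(name): name is "scene" or "top" or "wrist"; returns a dict with "image" (400x640x3 uint8, red, green, blue), "z_map" (400x640 float32, m along the optical axis (not along the pixel's ray), 0 where there is no reading), "intrinsics" (3x3 intrinsics, pixels), "R" (3x3) and "t" (3): a world point X has camera coordinates R X + t. Camera axes: x right, y down, z forward; pixel columns grow to the right and rows downward; lengths in m; the calibration is good to about 2 mm. A picture is of the moment at which its call begins.
- arm.finish_job(): hands the job in; it is judged then, once.
Trained networks look in the newest picture that a camera, given by its name, has taken for a name from the list of things; names that differ only in an ending like _2 or _b are one class to them, and where a whole thing is asked for, a point or a joint stands for the part that bears it (a point fixed in the world has none). Each returns a list of dicts, best first, with "conf" (0 to 1); they miss things now and then, are a little off and sometimes report something else, mostly with a low value. They report only what shows in the picture. A call takes as long as a camera call. They do not tell look-alikes from the thing itself.
- arm.recognise(camera, label): "extent" ([centre column, centre row, width, height] as shares, 0 to 1, of the picture: columns of its width, rows of its height, round what is visible of it).
- arm.mark_of(camera, label): "position" ([column, row] as shares, 0 to 1, of the picture: columns of its width, rows of its height: a listed point, or the origin of a listed thing).
The state is a dict: "clock": time; "q": joint angles; "joint_vel": joint speeds; "effort": joint torques, N m; "eef_pos": TCP position; "tcp_rot": TCP orientation; "wrist_force": force on the tool from outside, world axes, zero at the start; "moment": the same for the moment, N m; "gripper_width": finger opening in m; "gripper_force": force on a finger pad.
Only numpy, scipy, OpenCV 4.12 (cv2) and the standard library are available. Lean on these libraries where they do the work, as an engineer would, in place of code of your own. Each camera call takes 0.05 s, during which the arm holds its last target. There are 200 camera calls.

## Task

Put the four loose wrench sockets away on the wooden board, in order of size: the largest on the black disc next to the red end block, then the next size down on each following disc, so that the smallest is on the disc farthest from the red block. Stand each one upright, mouth up, in the middle of its disc, and let go.

Things in the scene. Friction and masses are not known exactly. Their poses are not given: they have to be found in the camera images.
- socket_xl: the largest of four loose steel wrench sockets: a round upright cylinder 48 mm across, 56 mm tall, about 340 g, dark open mouth up. Origin: centre of its underside, z up. The sockets start on the bench in any order, in a loose row on the robot's side of the board, with small low items (nut, pencil, driver) between them.
- socket_l: the second largest of four loose steel wrench sockets: a round upright cylinder 38 mm across, 49 mm tall, about 200 g, dark open mouth up. Origin: centre of its underside, z up. The sockets start on the bench in any order, in a loose row on the robot's side of the board, with small low items (nut, pencil, driver) between them.
- socket_m: the second smallest of four loose steel wrench sockets: a round upright cylinder 30 mm across, 42 mm tall, about 120 g, dark open mouth up. Origin: centre of its underside, z up. The sockets start on the bench in any order, in a loose row on the robot's side of the board, with small low items (nut, pencil, driver) between them.
- socket_s: the smallest of four loose steel wrench sockets: a round upright cylinder 22 mm across, 36 mm tall, about 70 g, dark open mouth up. Origin: centre of its underside, z up. The sockets start on the bench in any order, in a loose row on the robot's side of the board, with small low items (nut, pencil, driver) between them.
- disc_a: one of four alike black discs, 56 mm across, 2 mm thick, white centre dot, fixed on a low fixed wooden board (12 mm high, 64 mm wide) in a straight row 75 mm from centre to centre, along y. Letters do not tell the order in the row. Origin: centre of underside, 12 mm above the bench (disc top at 14 mm), z up. The board's place and turn vary.
- disc_b: one of four alike black discs, 56 mm across, 2 mm thick, white centre dot, fixed on a low fixed wooden board (12 mm high, 64 mm wide) in a straight row 75 mm from centre to centre, along y. Letters do not tell the order in the row. Origin: centre of underside, 12 mm above the bench (disc top at 14 mm), z up. The board's place and turn vary.
- disc_c: one of four alike black discs, 56 mm across, 2 mm thick, white centre dot, fixed on a low fixed wooden board (12 mm high, 64 mm wide) in a straight row 75 mm from centre to centre, along y. Letters do not tell the order in the row. Origin: centre of underside, 12 mm above the bench (disc top at 14 mm), z up. The board's place and turn vary.
- disc_d: one of four alike black discs, 56 mm across, 2 mm thick, white centre dot, fixed on a low fixed wooden board (12 mm high, 64 mm wide) in a straight row 75 mm from centre to centre, along y. Letters do not tell the order in the row. Origin: centre of underside, 12 mm above the bench (disc top at 14 mm), z up. The board's place and turn vary.
- end_red: red block fixed on one end of the board, either end (a like grey block is on the other): 64 mm across the board, 16 mm along it, 20 mm high. It marks the end for the largest socket. Origin: centre of its underside, 12 mm above the bench, in line with the discs, whose centres are 62.5, 137.5, 212.5 and 287.5 mm from it.
Mind the look-alikes: they are no part of the job. What is shaped like the socket_s but blue, purple or yellow is not meant.

How it is judged:
By the outcome, as a careful person would: the job done as asked, in the order asked, and still so for the second after the job is handed in, with the robot touching nothing.
It also fails if it takes over 102 s, if anything falls off the work surface, if the arm or the gripper's body presses on something with over 40 N, if the wrist force passes 120 N, or if a joint passes its speed limit or range.

## Working session

There is one attempt and no reset: what is moved stays moved. The work goes in short steps, Python scripts to look and compute and a tool call to move; the robot and the scene stay as the last step left them, time stands still between calls to the robot, and variables do not carry over. Pictures are saved under pics/ and viewed, at most 14 in all, crops included, and the job is handed in when it is done.

Besides the shell and the picture viewer there is one more tool, called after "Emit:" by a JSON object that holds its "api" and its "payload", one argument or row to a line. jog_arm: Moves the arm, as the interface text tells. Its arguments: {"type":"object","properties":{"series":{"type":"array","items":{"type":"array"}},"squeeze":{"type":"number"}},"required":["series"]}

```bash
mkdir -p pics; cat > h.py <<'E'
import numpy as np, cv2
from rig import arm
def world(im,u,v,z=None,plane=None):
    K,R,t=im["intrinsics"],im["R"],im["t"]
    d=np.linalg.inv(K)@[u,v,1.0]
    if plane is None:
        return R.T@(d*z-t)
    c=-R.T@t; r=R.T@d
    return c+r*(plane-c[2])/r[2]
E
python3 - <<'E'
from h import *
o=arm.get_obs(); print(o["clock"],o["eef_pos"],o["tcp_rot"],o["gripper_width"])
for c in ["top","scene"]:
    im=arm.get_image(c); cv2.imwrite(f"pics/{c}0.png",im["image"][:,:,::-1])
    np.savez(f"{c}0.npz",**im)
    for l in ["socket_xl","socket_l","socket_m","socket_s","disc_a","end_red"]:
        for r in arm.recognise(c,l)[:6]:
            e=np.array(r["extent"])*[640,400,640,400]
            print(c,l,round(r["conf"],2),e.round(1),world(im,e[0],e[1],plane=0.014).round(3))
E
```

```text
0.0 [0.22205865 0.50293693 0.23058737] [-1.34575525e-04  2.06395921e-01  9.78468341e-01 -6.41813230e-04] 0.08554325623715964
top socket_xl 0.77 [356.5 239.6  25.7  25.1] [ 0.458 -0.076  0.014]
top socket_l 0.79 [198.4 236.6  18.4  16.2] [0.468 0.258 0.014]
top socket_l 0.63 [299.4 265.   11.4  12.3] [0.407 0.044 0.014]
top socket_l 0.57 [445.8 227.4  23.5  17.2] [ 0.482 -0.263  0.014]
top socket_m 0.79 [198.4 236.6  18.4  16.2] [0.468 0.258 0.014]
top socket_m 0.63 [299.4 265.   11.4  12.3] [0.407 0.044 0.014]
top socket_m 0.57 [445.8 227.4  23.5  17.2] [ 0.482 -0.263  0.014]
top socket_s 0.79 [198.4 236.6  18.4  16.2] [0.468 0.258 0.014]
top socket_s 0.63 [299.4 265.   11.4  12.3] [0.407 0.044 0.014]
top socket_s 0.57 [445.8 227.4  23.5  17.2] [ 0.482 -0.263  0.014]
top disc_a 0.84 [266.4 156.4  26.9  29.2] [0.639 0.114 0.014]
top disc_a 0.8 [299.2 158.2  27.2  27.1] [0.634 0.044 0.014]
top disc_a 0.74 [234.9 149.6  22.5  22.4] [0.654 0.183 0.014]
top disc_a 0.59 [336.6 164.2  24.4  24.4] [ 0.619 -0.036  0.014]
top end_red 0.85 [203.8 143.5  12.4  35. ] [0.669 0.251 0.014]
scene soc
[... 873 characters left out ...]
 [432.7 265.   19.4  32.6] [0.454 0.243 0.014]
scene socket_s 0.74 [369.5 209.   16.4  18.4] [0.455 0.081 0.014]
scene socket_s 0.72 [276.3 131.3  19.4  24. ] [ 0.468 -0.267  0.014]
scene socket_s 0.68 [342.5 231.8  13.   22.5] [0.53  0.107 0.014]
scene socket_s 0.6 [380.7 190.1  11.1  23. ] [0.403 0.045 0.014]
scene socket_s 0.54 [406.9 197.8  10.6  21.2] [0.376 0.089 0.014]
scene disc_a 0.76 [271.9 232.5  30.9  25. ] [0.633 0.048 0.014]
scene disc_a 0.7 [285.4 258.4  34.9  25.5] [0.641 0.114 0.014]
scene disc_a 0.64 [259.7 207.   29.2  23.4] [ 0.621 -0.026  0.014]
scene disc_a 0.56 [299.7 295.6  37.4  29.3] [0.658 0.192 0.014]
scene end_red 0.8 [314.7 324.   49.4  26.9] [0.665 0.245 0.014]
```

```bash
python3 - <<'E'
import cv2
a=cv2.imread("pics/top0.png")[120:300,160:490]; cv2.imwrite("pics/topc.png",cv2.resize(a,(792,432),interpolation=cv2.INTER_CUBIC))
a=cv2.imread("pics/scene0.png")[90:350,220:500]; cv2.imwrite("pics/scenec.png",cv2.resize(a,(640,594),interpolation=cv2.INTER_CUBIC))
E
```

```text
(no output)
```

View pics/topc.png

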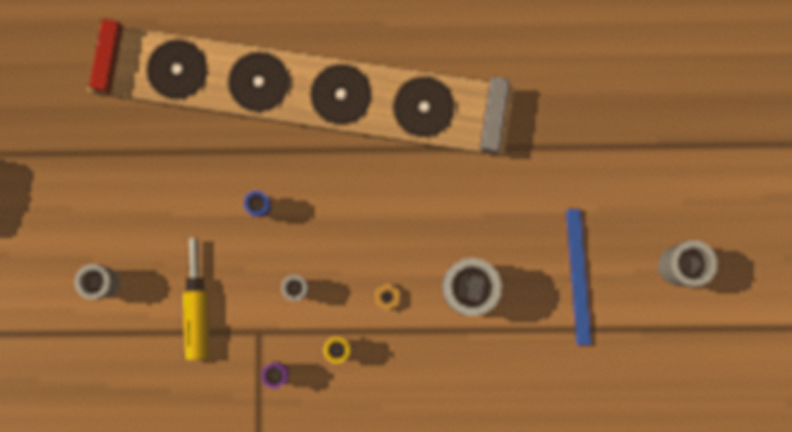

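View pics/scenec.png

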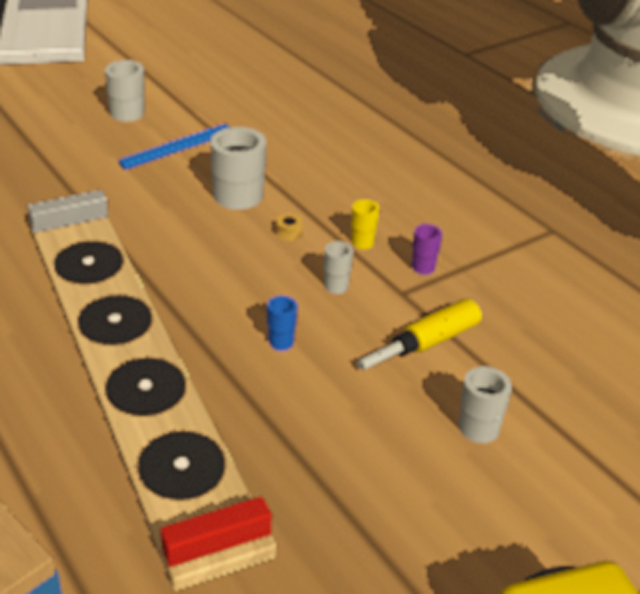

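Steel sockets, in order of size in the full top picture: (356,240) is XL, (446,229) L, (198,237) M and (282,240) S. The blue (267,204), yellow (300,266) and purple (274,276) cylinders are look-alikes; only the grey steel one at (282,240) is socket_s. The discs run right from the red block: (234,149), (267,154), (301,159), (337,164).

```bash
cat > meas.py <<'E'
from h import *
def rims(im,seeds,tops,name=""):
    K,R,t=im["intrinsics"],im["R"],im["t"]
    v,u=np.mgrid[0:400,0:640]; z=im["z_map"]
    P=np.stack([(u-K[0,2])/K[0,0]*z,(v-K[1,2])/K[1,1]*z,z],-1)-t
    W=P@R; out=[]
    for (x,y),h in zip(seeds,tops):
        m=(np.hypot(W[...,0]-x,W[...,1]-y)<0.045)&(abs(W[...,2]-h)<0.006)&(z>0)
        p=W[m][:,:2]
        if len(p)<5: print("few",x,y,len(p)); continue
        c,r=cv2.minEnclosingCircle(((p-[x,y])*1000).astype(np.float32))
        print(name,"rim",h,(np.array(c)/1000+[x,y]).round(4),"r",round(r,1),len(p),"z",np.median(W[m][:,2]).round(4))
def dots(im,seeds,name="",plane=0.014):
    g=im["image"]; m=(g.min(2)>150).astype(np.uint8)
    n,l,s,c=cv2.connectedComponentsWithStats(m)
    for i in range(1,n):
        w=world(im,*c[i],plane=plane)
        if min(np.hypot(*(w[:2]-q)) for q in seeds)<0.02: print(name,"dot",c[i].round(1),s[i,4],w.round(4))
E
python3 - <<'E'
from meas import *
import numpy as np
S=[(.449,-.082),(.468,-.265),(.455,.245),(.455,.081)]
D=[(.655,.185),(.64,.114),(.633,.045),(.62,-.03)]
for c in ["top","scene"]:
    im=dict(np.load(c+"0.npz"))
    rims(im,S,[.056,.049,.042,.036],c); dots(im,np.array(D),c)
E
```

```text
top rim 0.056 [ 0.4591 -0.0717] r 23.8 215 z 0.056
top rim 0.049 [ 0.4773 -0.2575] r 19.2 156 z 0.0487
top rim 0.042 [0.4676 0.251 ] r 15.2 95 z 0.0414
top rim 0.036 [0.4602 0.0791] r 10.7 45 z 0.0359
top dot [233.3 148.3] 3 [0.6573 0.186  0.014 ]
top dot [267.5 153.5] 4 [0.6449 0.1119 0.014 ]
top dot [301.5 158.5] 4 [0.6328 0.0387 0.014 ]
top dot [336.3 163.7] 3 [ 0.6205 -0.0358  0.014 ]
scene rim 0.056 [ 0.4566 -0.0707] r 26.0 208 z 0.055
scene rim 0.049 [ 0.4761 -0.256 ] r 22.5 109 z 0.0471
scene rim 0.042 [0.4659 0.252 ] r 16.1 215 z 0.0409
scene rim 0.036 [0.4597 0.0797] r 11.6 88 z 0.0346
scene dot [258.2 203.6] 8 [ 0.619  -0.0366  0.014 ]
scene dot [269.7 228.9] 9 [0.6318 0.0378 0.014 ]
scene dot [283.2 257.8] 13 [0.6437 0.1113 0.014 ]
scene dot [299.  292.2] 19 [0.6562 0.1856 0.014 ]
```

Careful with the scale: shifts go in shares of 1 m and turns go in shares of 180 degrees. That gives: -326 mm is -0.326, 110 mm is 0.11, 75.6 degrees is 0.42.

Emit:
{"api": "jog_arm", "payload": {
  "series": [
    [0.8,[-0.326,-0.131,0.11],0.42],
    [0.8,[-0.326,-0.131,0.11],0.42],
    [0.8,[-0.326,-0.131,0.11],0.42],
    [0.8,[-0.326,-0.131,0.11],0.42],
    [0.8,[-0.326,-0.131,0.11],0.42],
    [0.8,[-0.326,-0.131,0.11],0.42],
    [0.8,[-0.326,-0.131,0.11],0.42],
    [0.8,[-0.326,-0.131,0.11],0.42],
    [0.8,[-0.326,-0.131,0.11],0.42],
    [0.8,[-0.326,-0.131,0.11],0.42]
  ],
  "squeeze": 40
}}

```text
clock: 1.95
eef_pos: [0.4672, 0.2523, 0.1216]
tcp_rot: [0.0, 0.762, 0.648, 0.0]
wrist_force: [0.0, 0.8, -0.4]
gripper_width: 0.0681
gripper_force: 0.0
```

```bash
cat >> meas.py <<'E'
def delta(x,y,z):
    o=arm.get_obs(); w,a,b,c=o["tcp_rot"]
    from scipy.spatial.transform import Rotation as Ro
    R=Ro.from_quat([a,b,c,w]).as_matrix()
    print("t",round(o["clock"],2),"tcp",o["eef_pos"].round(4) if hasattr(o["eef_pos"],"round") else o["eef_pos"],"xyaw",np.degrees(np.arctan2(R[1,0],R[0,0])).round(2),"w",round(o["gripper_width"],4),"q6",round(o["q"][5],2))
    print("shift mm",(R.T@(np.array([x,y,z])-o["eef_pos"])*1000).round(1))
E
python3 - <<'E'
from meas import *
im=arm.get_image("wrist"); cv2.imwrite("pics/w1.png",im["image"][:,:,::-1])
rims(im,[(.467,.2513)],[.042],"wrist")
delta(.467,.2513,.008)
E
```

```text
wrist rim 0.042 [0.4648 0.2504] r 15.1 546 z 0.0425
t 2.0 tcp [0.4672 0.2522 0.1216] xyaw 80.75 w 0.0681 q6 2.23
shift mm [-1.000e+00 -1.000e-01  1.136e+02]
```

View pics/w1.png

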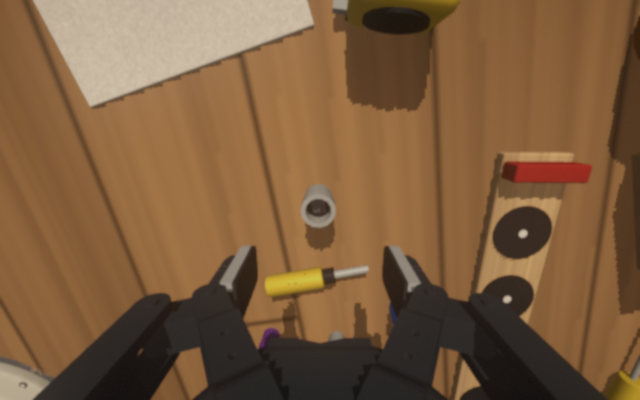

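The wrist picture shows socket M at (318,208), midway between the open pads. Its position agrees with the top camera to about 2 mm. I'll grasp it now.

Converted, 114 mm is 0.114, 95 mm is 0.095.

Emit:
{"api": "jog_arm", "payload": {
  "series": [
    [0.8,[-0.001,-0.001,0.055],0],
    [0.8,[-0.001,-0.001,0.095],0],
    [0.8,[-0.001,-0.001,0.114],0],
    [0.8,[-0.001,-0.001,0.114],0],
    [0.0,[-0.001,-0.001,0.114],0],
    [0.0,[-0.001,-0.001,0.114],0],
    [0.0,[-0.001,-0.001,0.114],0],
    [0.0,[-0.001,-0.001,0.114],0],
    [0.0,[-0.001,-0.001,0.114],0],
    [0.0,[-0.001,-0.001,0.114],0],
    [0.0,[-0.001,-0.001,0.085],0],
    [0.0,[-0.001,-0.001,0.035],0],
    [0.0,[-0.001,-0.001,0.02],0],
    [0.0,[-0.001,-0.001,0.02],0]
  ],
  "squeeze": 40
}}

```text
clock: 3.75
eef_pos: [0.467, 0.2511, 0.1024]
tcp_rot: [0.0, 0.763, 0.647, 0.001]
wrist_force: [-0.3, 1.1, -2.9]
gripper_width: 0.0288
gripper_force: 39.7
```

```bash
python3 - <<'E'
from meas import *
delta(.6323,.0383,.023)
E
```

```text
t 3.75 tcp [0.467  0.2511 0.1024] xyaw 80.58 w 0.0288 q6 2.23
shift mm [-183.   197.8   79.5]
```

Converted, 198 mm is 0.198, -183 mm is -0.183.

Emit:
{"api": "jog_arm", "payload": {
  "series": [
    [0.0,[-0.04,0.043,0],0],
    [0.0,[-0.08,0.086,0],0],
    [0.0,[-0.12,0.13,0],0],
    [0.0,[-0.155,0.168,0],0],
    [0.0,[-0.178,0.192,0],0],
    [0.0,[-0.183,0.198,0],0],
    [0.0,[-0.183,0.198,0],0],
    [0.0,[-0.183,0.198,0.04],0],
    [0.0,[-0.183,0.198,0.07],0],
    [0.0,[-0.183,0.198,0.077],0],
    [0.0,[-0.183,0.198,0.079],0],
    [0.0,[-0.183,0.198,0.079],0],
    [0.0,[-0.183,0.198,0.079],0]
  ]
}}

```text
clock: 5.38
eef_pos: [0.6318, 0.0385, 0.0231]
tcp_rot: [0.0, 0.763, 0.647, 0.0]
wrist_force: [-2.6, 2.0, 3.0]
gripper_width: 0.029
gripper_force: 40.2
```

```bash
python3 - <<'E'
from meas import *
delta(.6323,.0383,.023)
im=arm.get_image("scene"); rims(im,[(.6323,.0383)],[.056],"scene"); cv2.imwrite("pics/s1.png",cv2.resize(im["image"][150:350,200:440,::-1],(720,600)))
E
```

```text
t 5.38 tcp [0.6318 0.0385 0.0231] xyaw 80.62 w 0.029 q6 1.8
shift mm [-0.1  0.5  0.1]
scene rim 0.056 [0.6318 0.04  ] r 28.9 264 z 0.0552
```

View pics/s1.png

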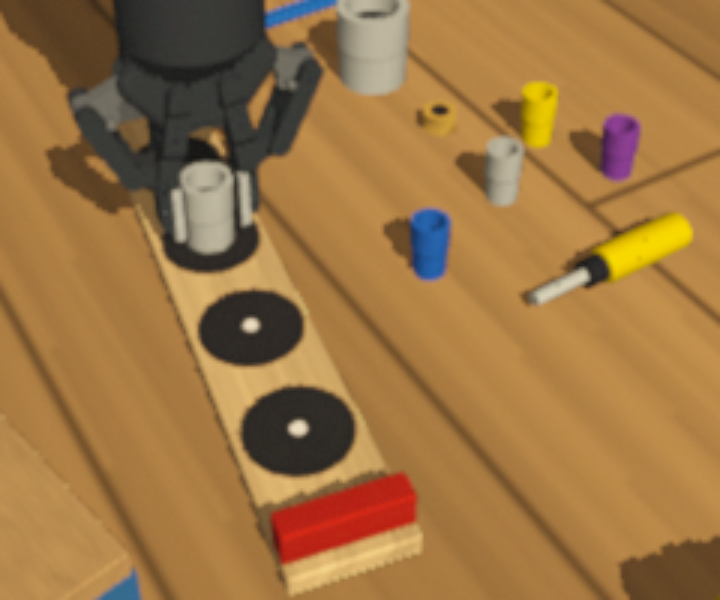

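The picture shows M standing upright at about (209,210), on the third disc from red. I'll release it and go to above S.

Converted, -176 mm is -0.176, -130 mm is -0.13.

Emit:
{"api": "jog_arm", "payload": {
  "series": [
    [0.6,[0,0,0],0],
    [0.6,[0,0,0],0],
    [0.6,[0,0,0],0],
    [0.6,[0,0,-0.03],0],
    [0.6,[0,0,-0.08],0],
    [0.6,[0,-0.02,-0.08],0],
    [0.6,[0.004,-0.075,-0.08],0],
    [0.6,[0.008,-0.13,-0.08],0],
    [0.6,[0.012,-0.176,-0.08],0],
    [0.6,[0.012,-0.176,-0.08],0],
    [0.6,[0.012,-0.176,-0.08],0],
    [0.6,[0.012,-0.176,-0.08],0]
  ]
}}

```text
clock: 6.92
eef_pos: [0.4608, 0.0783, 0.1022]
tcp_rot: [0.0, 0.763, 0.646, 0.0]
wrist_force: [1.0, -0.0, -0.3]
gripper_width: 0.0511
gripper_force: 0.0
```

```bash
python3 - <<'E'
from meas import *
im=arm.get_image("wrist"); cv2.imwrite("pics/w2.png",im["image"][:,:,::-1])
rims(im,[(.460,.0793)],[.036],"wrist")
im=arm.get_image("top"); rims(im,[(.6323,.0383)],[.056],"top M")
delta(.460,.0793,.006)
E
```

```text
wrist rim 0.036 [0.458 0.078] r 11.0 369 z 0.0364
top M rim 0.056 [0.6331 0.0386] r 15.2 89 z 0.0556
t 7.03 tcp [0.4606 0.0783 0.102 ] xyaw 80.54 w 0.0514 q6 1.9
shift mm [ 0.9 -0.7 96. ]
```

View pics/w2.png

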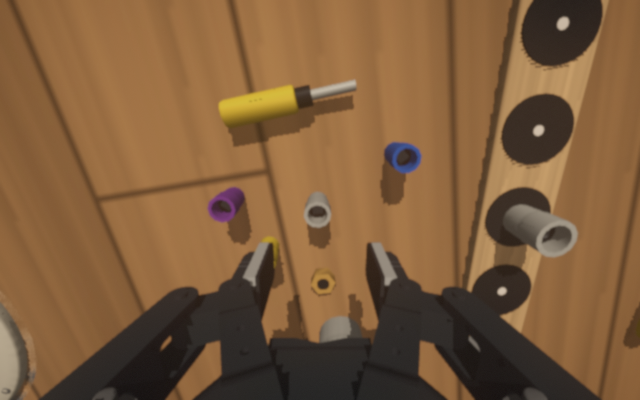

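The steel S socket is at (318,208), between the pads, and the yellow look-alike at (270,248) stays clear of the left finger. I'll grasp S.

Emit:
{"api": "jog_arm", "payload": {
  "series": [
    [0.6,[0.001,-0.001,0.05],0],
    [0.6,[0.001,-0.001,0.085],0],
    [0.6,[0.001,-0.001,0.096],0],
    [0.6,[0.001,-0.001,0.096],0],
    [0.0,[0.001,-0.001,0.096],0],
    [0.0,[0.001,-0.001,0.096],0],
    [0.0,[0.001,-0.001,0.096],0],
    [0.0,[0.001,-0.001,0.096],0],
    [0.0,[0.001,-0.001,0.096],0],
    [0.0,[0.001,-0.001,0.096],0],
    [0.0,[0.001,-0.001,0.065],0],
    [0.0,[0.001,-0.001,0.015],0],
    [0.0,[0.001,-0.001,0],0],
    [0.0,[0.001,-0.001,0],0]
  ],
  "squeeze": 35
}}

```text
clock: 8.78
eef_pos: [0.4598, 0.0798, 0.1032]
tcp_rot: [0.001, 0.763, 0.647, 0.001]
wrist_force: [1.1, -0.2, -1.7]
gripper_width: 0.021
gripper_force: 34.4
```

```bash
python3 - <<'E'
from meas import *
delta(.6198,-.0362,.0205)
E
```

```text
t 8.78 tcp [0.4598 0.0798 0.1032] xyaw 80.58 w 0.021 q6 1.91
shift mm [-88.3 176.6  83. ]
```

Converted, 177 mm is 0.177, 165 mm is 0.165.

Emit:
{"api": "jog_arm", "payload": {
  "series": [
    [0.0,[-0.02,0.04,0],0],
    [0.0,[-0.042,0.085,0],0],
    [0.0,[-0.065,0.13,0],0],
    [0.0,[-0.082,0.165,0],0],
    [0.0,[-0.088,0.177,0],0],
    [0.0,[-0.088,0.177,0],0],
    [0.0,[-0.088,0.177,0.04],0],
    [0.0,[-0.088,0.177,0.072],0],
    [0.0,[-0.088,0.177,0.08],0],
    [0.0,[-0.088,0.177,0.082],0],
    [0.0,[-0.088,0.177,0.082],0],
    [0.0,[-0.088,0.177,0.082],0]
  ]
}}

```text
clock: 10.28
eef_pos: [0.6184, -0.0352, 0.0219]
tcp_rot: [-0.0, 0.763, 0.647, 0.0]
wrist_force: [-6.4, 0.7, 6.0]
gripper_width: 0.0208
gripper_force: 35.2
```

```bash
python3 - <<'E'
from meas import *
delta(.4582,-.0715,.1)
E
```

```text
t 10.28 tcp [ 0.6184 -0.0352  0.0219] xyaw 80.63 w 0.0208 q6 1.68
shift mm [ -61.9 -152.2  -78.1]
```

Converted, -153 mm is -0.153, -120 mm is -0.12.

Emit:
{"api": "jog_arm", "payload": {
  "series": [
    [0.5,[0,0,0],0],
    [0.5,[0,0,0],0],
    [0.5,[0,0,0],0],
    [0.5,[0,0,-0.03],0],
    [0.9,[0,0,-0.08],0],
    [0.9,[-0.005,-0.02,-0.08],0],
    [0.9,[-0.025,-0.07,-0.08],0],
    [0.9,[-0.048,-0.12,-0.08],0],
    [0.9,[-0.062,-0.153,-0.08],0],
    [0.9,[-0.062,-0.153,-0.08],0],
    [0.9,[-0.062,-0.153,-0.08],0],
    [0.9,[-0.062,-0.153,-0.08],0]
  ]
}}

```text
clock: 11.78
eef_pos: [0.4591, -0.0721, 0.1002]
tcp_rot: [-0.0, 0.763, 0.647, 0.0]
wrist_force: [0.4, -0.4, 0.2]
gripper_width: 0.077
gripper_force: 0.0
```

```bash
python3 - <<'E'
from meas import *
im=arm.get_image("wrist"); cv2.imwrite("pics/w3.png",im["image"][:,:,::-1])
rims(im,[(.4585,-.0715)],[.056],"wrist")
im=arm.get_image("top"); rims(im,[(.6323,.0383),(.6198,-.0362)],[.056,.05],"top MS")
delta(.4582,-.0715,.014)
E
```

```text
wrist rim 0.056 [ 0.4573 -0.0731] r 24.3 1778 z 0.0565
top MS rim 0.056 [0.6331 0.0385] r 15.0 91 z 0.0558
top MS rim 0.05 [ 0.6188 -0.0356] r 10.9 50 z 0.0498
t 11.88 tcp [ 0.4588 -0.0721  0.1   ] xyaw 80.61 w 0.0772 q6 1.58
shift mm [ 0.4 -0.7 86. ]
```

View pics/w3.png

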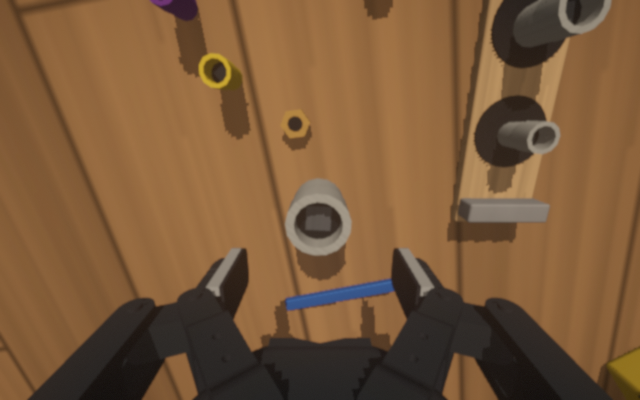

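M and S stand upright within about 1.3 mm of their disc centres. XL is at (318,220), between the pads.

Converted, 86 mm is 0.086, 76 mm is 0.076.

Emit:
{"api": "jog_arm", "payload": {
  "series": [
    [0.9,[0,-0.001,0.045],0],
    [0.9,[0,-0.001,0.076],0],
    [0.9,[0,-0.001,0.086],0],
    [0.9,[0,-0.001,0.086],0],
    [0.0,[0,-0.001,0.086],0],
    [0.0,[0,-0.001,0.086],0],
    [0.0,[0,-0.001,0.086],0],
    [0.0,[0,-0.001,0.086],0],
    [0.0,[0,-0.001,0.086],0],
    [0.0,[0,-0.001,0.06],0],
    [0.0,[0,-0.001,0.015],0],
    [0.0,[0,-0.001,-0.01],0],
    [0.0,[0,-0.001,-0.01],0]
  ],
  "squeeze": 60
}}

```text
clock: 13.5
eef_pos: [0.4585, -0.0723, 0.1124]
tcp_rot: [0.002, 0.763, 0.647, 0.001]
wrist_force: [0.0, 0.5, -3.1]
gripper_width: 0.0468
gripper_force: 62.3
```

```bash
python3 - <<'E'
from meas import *
delta(.6568,.1858,.0285)
E
```

```text
t 13.5 tcp [ 0.4585 -0.0723  0.1124] xyaw 80.58 w 0.0468 q6 1.58
shift mm [287.  153.   84.5]
```

Emit:
{"api": "jog_arm", "payload": {
  "series": [
    [0.0,[0.04,0.021,0],0],
    [0.0,[0.09,0.048,0],0],
    [0.0,[0.14,0.075,0],0],
    [0.0,[0.19,0.101,0],0],
    [0.0,[0.235,0.125,0],0],
    [0.0,[0.27,0.144,0],0],
    [0.0,[0.287,0.153,0],0],
    [0.0,[0.287,0.153,0],0],
    [0.0,[0.287,0.153,0],0],
    [0.0,[0.287,0.153,0.04],0],
    [0.0,[0.287,0.153,0.072],0],
    [0.0,[0.287,0.153,0.08],0],
    [0.0,[0.287,0.153,0.083],0],
    [0.0,[0.287,0.153,0.083],0],
    [0.0,[0.287,0.153,0.083],0]
  ]
}}

```text
clock: 15.38
eef_pos: [0.6547, 0.185, 0.0299]
tcp_rot: [0.0, 0.763, 0.646, 0.0]
wrist_force: [-7.1, -3.0, 8.8]
gripper_width: 0.0466
gripper_force: 63.4
```

```bash
python3 - <<'E'
from meas import *
delta(.4766,-.257,.11)
E
```

```text
t 15.38 tcp [0.6547 0.185  0.0299] xyaw 80.52 w 0.0466 q6 2.01
shift mm [-465.2 -102.8  -80.2]
```

Converted, -3 mm is -0.003, 1 mm is 0.001.

Emit:
{"api": "jog_arm", "payload": {
  "series": [
    [0.0,[0,0,-0.003],0],
    [0.0,[0.001,0.001,-0.003],0],
    [0.0,[0.001,0.001,-0.003],0]
  ]
}}

```text
clock: 15.75
eef_pos: [0.6565, 0.1867, 0.0302]
tcp_rot: [0.0, 0.763, 0.647, 0.0]
wrist_force: [-0.3, 0.1, -2.7]
gripper_width: 0.047
gripper_force: 62.9
```

```bash
python3 - <<'E'
from meas import *
im=arm.get_image("top"); rims(im,[(.6568,.1858)],[.071],"top XL")
delta(.6568,.1858,.0295)
E
```

```text
top XL rim 0.071 [0.646  0.1791] r 30.3 82 z 0.07
t 15.8 tcp [0.6564 0.1867 0.0301] xyaw 80.57 w 0.0469 q6 2.01
shift mm [-0.8  0.6  0.6]
```

Converted, -466 mm is -0.466, -440 mm is -0.44.

Emit:
{"api": "jog_arm", "payload": {
  "series": [
    [0.0,[-0.001,0,0.001],0],
    [0.8,[-0.001,0,0.001],0],
    [0.8,[-0.001,0,0.001],0],
    [0.8,[-0.001,0,0.001],0],
    [0.8,[-0.001,0,-0.03],0],
    [0.8,[-0.001,0,-0.08],0],
    [0.8,[-0.03,-0.006,-0.08],0],
    [0.8,[-0.085,-0.018,-0.08],0],
    [0.8,[-0.145,-0.032,-0.08],0],
    [0.8,[-0.205,-0.045,-0.08],0],
    [0.8,[-0.265,-0.058,-0.08],0],
    [0.8,[-0.325,-0.072,-0.08],0],
    [0.8,[-0.385,-0.085,-0.08],0],
    [0.8,[-0.44,-0.098,-0.08],0],
    [0.8,[-0.466,-0.104,-0.08],0],
    [0.8,[-0.466,-0.104,-0.08],0],
    [0.8,[-0.466,-0.104,-0.08],0],
    [0.8,[-0.466,-0.104,-0.08],0]
  ]
}}

```text
clock: 18.05
eef_pos: [0.478, -0.2549, 0.1103]
tcp_rot: [-0.0, 0.762, 0.647, 0.0]
wrist_force: [0.8, -0.4, -0.6]
gripper_width: 0.0685
gripper_force: 0.0
```

```bash
python3 - <<'E'
from meas import *
im=arm.get_image("wrist"); cv2.imwrite("pics/w4.png",im["image"][:,:,::-1])
rims(im,[(.4768,-.257)],[.049],"wrist")
im=arm.get_image("top"); rims(im,[(.6568,.1858),(.6323,.0383),(.6198,-.0362)],[.07,.056,.05],"top")
delta(.4766,-.257,.011)
E
```

```text
wrist rim 0.049 [ 0.4753 -0.2589] r 19.1 992 z 0.0494
top rim 0.07 [0.6582 0.1866] r 24.5 224 z 0.0696
top rim 0.056 [0.6334 0.0385] r 15.2 91 z 0.0557
top rim 0.05 [ 0.6192 -0.0363] r 10.8 48 z 0.0496
t 18.15 tcp [ 0.4779 -0.255   0.1103] xyaw 80.66 w 0.0685 q6 1.24
shift mm [-2.2 -1.  99.3]
```

View pics/w4.png

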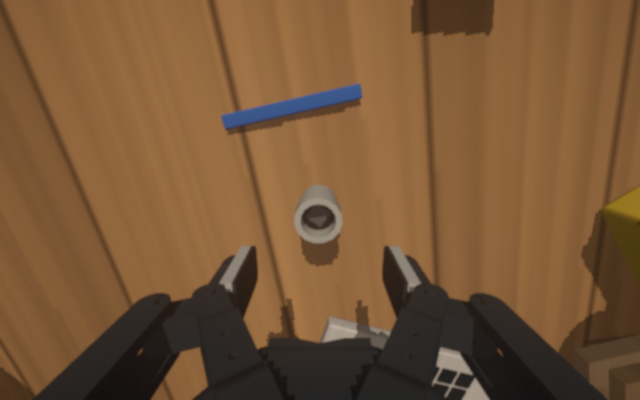

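XL stands within 1.6 mm of its disc centre. L is at (318,216), between the pads, with nothing in the way.

Converted, 99 mm is 0.099, 88 mm is 0.088.

Emit:
{"api": "jog_arm", "payload": {
  "series": [
    [0.8,[-0.002,-0.001,0.05],0],
    [0.8,[-0.002,-0.001,0.088],0],
    [0.8,[-0.002,-0.001,0.099],0],
    [0.8,[-0.002,-0.001,0.099],0],
    [0.0,[-0.002,-0.001,0.099],0],
    [0.0,[-0.002,-0.001,0.099],0],
    [0.0,[-0.002,-0.001,0.099],0],
    [0.0,[-0.002,-0.001,0.099],0],
    [0.0,[-0.002,-0.001,0.099],0],
    [0.0,[-0.002,-0.001,0.099],0],
    [0.0,[-0.002,-0.001,0.07],0],
    [0.0,[-0.002,-0.001,0.015],0],
    [0.0,[-0.002,-0.001,-0.01],0],
    [0.0,[-0.002,-0.001,-0.01],0]
  ],
  "squeeze": 50
}}

```text
clock: 19.9
eef_pos: [0.4773, -0.2583, 0.1227]
tcp_rot: [0.002, 0.763, 0.647, 0.001]
wrist_force: [0.4, -0.1, -3.3]
gripper_width: 0.0368
gripper_force: 50.6
```

```bash
python3 - <<'E'
from meas import *
delta(.6444,.1117,.0265)
E
```

```text
t 19.9 tcp [ 0.4773 -0.2583  0.1227] xyaw 80.57 w 0.0368 q6 1.24
shift mm [392.5 103.8  96.1]
```

Converted, 392 mm is 0.392, 385 mm is 0.385.

Emit:
{"api": "jog_arm", "payload": {
  "series": [
    [0.0,[0.04,0.011,0],0],
    [0.0,[0.09,0.024,0],0],
    [0.0,[0.145,0.038,0],0],
    [0.0,[0.2,0.053,0],0],
    [0.0,[0.255,0.067,0],0],
    [0.0,[0.31,0.082,0],0],
    [0.0,[0.355,0.094,0],0],
    [0.0,[0.385,0.102,0],0],
    [0.0,[0.392,0.104,0],0],
    [0.0,[0.392,0.104,0],0],
    [0.0,[0.392,0.104,0],0],
    [0.0,[0.392,0.104,0.05],0],
    [0.0,[0.392,0.104,0.08],0],
    [0.0,[0.392,0.104,0.09],0],
    [0.0,[0.392,0.104,0.093],0],
    [0.0,[0.392,0.104,0.093],0],
    [0.0,[0.392,0.104,0.093],0]
  ]
}}

```text
clock: 22.02
eef_pos: [0.6437, 0.1121, 0.0287]
tcp_rot: [0.001, 0.763, 0.647, 0.001]
wrist_force: [0.7, 0.1, -2.0]
gripper_width: 0.0369
gripper_force: 50.7
```

```bash
python3 - <<'E'
from meas import *
delta(.6444,.1117,.0275)
print(arm.get_obs()["wrist_force"])
E
```

```text
t 22.02 tcp [0.6437 0.1121 0.0287] xyaw 80.57 w 0.0369 q6 1.91
shift mm [-0.2  0.8  1.2]
[ 0.6603556   0.07697977 -1.99495693]
```

Converted, -200 mm is -0.2, 1.5 mm is 0.0015.

Emit:
{"api": "jog_arm", "payload": {
  "series": [
    [0.0,[0,0.0005,0.001],0],
    [0.0,[0,0.0005,0.0015],0],
    [0.0,[0,0.0005,0.0015],0],
    [0.7,[0,0.0005,0.0015],0],
    [0.7,[0,0.0005,0.0015],0],
    [0.7,[0,0.0005,0.0015],0],
    [0.7,[0,0.0005,-0.03],0],
    [0.7,[0,0.0005,-0.085],0],
    [0.7,[0,-0.04,-0.12],0],
    [0.7,[0,-0.1,-0.12],0],
    [0.7,[0,-0.15,-0.12],0],
    [0.7,[0,-0.2,-0.12],0],
    [0.7,[0,-0.2,-0.12],0],
    [0.7,[0,-0.2,-0.12],0]
  ]
}}

```text
clock: 23.78
eef_pos: [0.4461, 0.1449, 0.1477]
tcp_rot: [0.0, 0.763, 0.647, 0.001]
wrist_force: [1.3, -0.4, -0.8]
gripper_width: 0.06
gripper_force: 0.0
```

```bash
python3 - <<'E'
from meas import *
for c in ["top","scene"]:
    im=arm.get_image(c); rims(im,[(.6568,.1858),(.6444,.1117),(.6323,.0383),(.6198,-.0362)],[.07,.063,.056,.05],c)
cv2.imwrite("pics/s2.png",cv2.resize(im["image"][150:350,200:440,::-1],(720,600)))
E
```

```text
top rim 0.07 [0.6579 0.1869] r 24.5 231 z 0.0698
top rim 0.063 [0.6451 0.1123] r 19.0 144 z 0.0629
top rim 0.056 [0.633  0.0385] r 15.1 93 z 0.0555
top rim 0.05 [ 0.6191 -0.0361] r 10.6 50 z 0.0496
scene rim 0.07 [0.6566 0.187 ] r 25.1 502 z 0.0696
scene rim 0.063 [0.6449 0.1121] r 20.3 279 z 0.0623
scene rim 0.056 [0.631  0.0395] r 16.3 160 z 0.0549
scene rim 0.05 [ 0.6188 -0.0357] r 13.1 85 z 0.0483
```

View pics/s2.png

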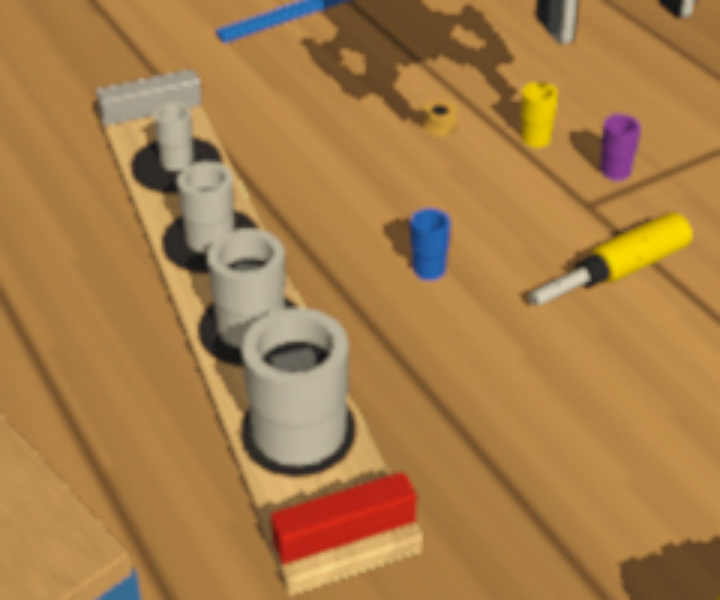

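All four sockets stand upright and centred, largest at the red block: XL (297,390), L (247,290), M (207,210), S (174,140). The look-alikes haven't moved and the gripper is clear, so I'm handing in.

```bash
python3 -c "
from rig import arm; print(arm.finish_job())"
```

```text
the job is handed in; nothing more can be done
None
```

The four steel sockets stand upright on their discs, largest to smallest from the red block, each within about 2 mm of the disc centre by camera, and the job was handed in at about 24 s.

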